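Stand the wooden tulip in its jar

ROBOT

A 6-joint arm with a two-finger parallel gripper is mounted at the origin on the work surface. World frame = base frame: x ahead of the robot, y to its left, z up, the work surface at z = 0. Lengths are in m, angles in rad, forces in N, time in s.
With the tool pointing down it reaches from about 0.275 to 1 m from the base axis. Payload 8.4 kg.
Tool frame: the origin (TCP) lies on the centre line of the jaws, within the pads' length; the fingertips stand 17 mm ahead of it and the grasp point (between the pads) lies 2 mm behind it (bot.tcp_to_tips is the y of the fingertips in the tool frame, in m); y points along the fingers, z is the direction in which the jaws open and shut, and the axes are right-handed (so a half turn about y gives the same grasp; the last joint's range is limited). The gripper opens to 85 mm and grips with 20 to 120 N. Pads are 22 mm wide; open, the fingers measure 114 mm over their backs; the gripper's body (76 mm by 85 mm) begins 54 mm behind the grasp point. The pads swing forward as they close: fully open they stand 13 mm farther back than shut.
Start: joints at [1.136, 0.353, 1.633, -0, 1.155, -0.002], TCP at [0.262, 0.567, 0.248] pointing down, gripper open.
Joint ranges: [-2.63, 2.63], [-0.92, 2.1], [0.06, 2.66], [-1.3, 4.44], [0, 2.69], [-3.02, 3.02]. Speed limits (rad/s): [2.22, 2.22, 2.79, 3.14, 3.14, 3.14].

INTERFACE

Orientations are given as a unit quaternion [x, y, z, w].
In Python, from workcell import bot, hand, kinematics, get_obs, vision, hand_in gives the robot as it stands. The module is installed in compiled form; this text tells all that it offers. Calls block until the motion is done:
- bot.reach(position, orientation): joint-space move of the TCP to a pose.
- bot.servo_line(position, ori=None, velocity=0.15): straight line of the TCP; ori=None keeps the orientation; velocity is the mean speed in m/s.
- bot.goto_joints(angles): joint-space move.
- hand.move_gripper(opening, strength=None): finger opening in m; strength is the grip in N (None keeps the last); returns when the fingers have stopped.
- bot.dwell(seconds).
- kinematics.solve_ik(position, orientation): joint angles nearest the present ones, or None.
- get_obs(): the state.
- vision.read_camera(name): name is "side" or "top"; returns a dict with "frame" (400x640x3 uint8, red, green, blue), "intrinsics" (3x3 intrinsics, pixels), "view" (4x4, takes a point from world to camera coordinates). Camera axes: x right, y down, z forward; pixel columns grow to the right and rows downward; lengths in m; the calibration is good to about 2 mm. A picture is of the moment at which its call begins. There is no depth.
A pose or a line that the arm cannot do raises bot.IKError and nothing moves.
- hand_in(): hands the job in, once; it reports no verdict.
The state is a dict: "time_s": time; "joint_pos": joint angles; "joint_vel": joint speeds; "joint_efforts": joint torques, N m; "position": TCP position; "orientation": TCP orientation; "wrist_force": force on the tool from outside, world axes, zero at the start; "ft_torque": the same for the moment, N m; "gripper_width": finger opening in m.
Only numpy, scipy, OpenCV 4.12 (cv2) and the standard library are available. Lean on these libraries where they do the work, as an engineer would, in place of code of your own. Each camera call takes 0.05 s, during which the arm holds its last target. There are 200 camera calls.

TASK

Take the wooden tulip that leans on the oak bookend and stand it upright in the glass jar: its steel foot pin goes through the opening in the twist cap and fully home into the hole of the small steel block lying inside. The block has shifted about in the jar, so feel for its hole with the pin; keep hold of the tulip until the pin is in the hole, then let go. Keep the jar standing where it is and leave the bowl, coaster, toy car and bookend in their places.

Things in the scene. Friction and masses are not known exactly. Their poses are not given: they have to be found in the camera images.
- tulip: Wooden tulip, 228 mm, 50 g, round: straight stem 10 mm in diameter from 0 to 193 mm (lowest 60 mm a steel pin with 1 mm bevelled end, the rest wood), then a bud up to 25 mm wide. Origin: centre of the foot's end face; z along the stem to the bud. Centre of mass about 65 mm from the foot. Starts leaning 42 degrees from vertical, top towards the bookend's +x.
- tulip_foot (a point): Centre of the end face of the tulip's steel foot pin; axes as the tulip.
- tulip_grip (a point): Point on the stem's axis 155 mm from the foot, a good place to grip; axes as the tulip. At the start about 130 mm above the table, 30 mm higher than the bookend's top and beyond its board. With the tulip seated it is 59 mm above the cap.
- jar: Loose clear glass jar, 85 mm in diameter, 108 mm high with its aluminium twist cap, which is 14 mm thick with a central round opening 38 mm in diameter. Origin at the centre of the underside, z up. Inner floor 6 mm above the origin, inner diameter 76 mm.
- jar_mouth (a point): Centre of the cap's opening, level with the cap's top, 108 mm above the jar's origin.
- jar_floor (a point): Centre of the jar's inner floor, 6 mm above the jar's origin. On the floor lies a loose steel block 40 x 40 x 24 mm high. One round blind hole in the middle of its top: 11.6 mm wide, 1.5 mm bevel, 18 mm deep (bottom 6 mm above this point, block top 24 mm). The hole lies up to 5 mm off the jar's axis in x and in y, never told; feel it with the pin or look from above through the opening.
- bookend: Loose L-shaped oak bookend, 0.8 kg: base 120 (x) x 90 (y) x 12 mm, origin at the centre of its underside, z up. Upright board 18 mm thick, 90 mm wide, middle at x = +36 mm, top at 99 mm, with a notch 14 mm wide, 16 mm deep in the middle of its top edge, in which the stem rests; a low strip at x = -48 mm stops the foot.
- bowl: Stoneware bowl, rim 116 mm in diameter, 50 mm high, to be left alone. Origin at the centre of its underside.
- coaster: Round stainless steel coaster, 90 mm in diameter, 6 mm thick, to be left alone. Origin at the centre of its underside.
- car: Small yellow plastic toy car, 70 x 37 x 33 mm, to be left alone. Origin at the centre of its underside.
Not all that is in view belongs to the job. Of the things shaped like the tulip, the wooden one is meant.

How it is judged:
On the way:
1. the pin is in the block's hole (its foot more than 10 mm below the block's top) while the gripper still holds the tulip (z of tulip_foot in the frame of jar below 0.02 m and horizontal distance between tulip_foot and jar below 0.0135 m and contact force between the fingers and tulip above 1 N and angle between tulip's own z axis and vertical below 0.2 rad), for 0.1 s.
At the end, for the whole second after the job is handed in: The tulip stands released and at rest with its foot at the bottom of the block's hole (within 4 mm), within 10 degrees of upright; the jar stands flat within 40 mm of where it was, and bowl, coaster, car and bookend are within 30 mm of theirs (z of tulip_foot in the frame of jar below 0.016 m and horizontal distance between tulip_foot and jar below 0.0135 m and angle between tulip's own z axis and vertical below 0.17 rad and angle between jar's own z axis and vertical below 0.05 rad and distance of jar from where it was at the start of the episode below 0.04 m and height (world z) of jar below 0.01 m and linear speed of tulip below 0.03 m/s and contact force between the fingers and tulip below 0.1 N and distance of each of bowl, coaster, car, bookend from where it was at the start of the episode below 0.03 m); the robot touches nothing.
It fails at once if the jar is tipped by more than 15 degrees (angle between jar's own z axis and vertical above 0.26 rad).
It fails at once if a bystander (bowl, coaster, car or bookend) is pushed more than 50 mm (distance of any of bowl, coaster, car, bookend from where it was at the start of the episode above 0.05 m).
It also fails if it takes over 64 s, if anything falls off the work surface, if the arm or the gripper's body presses on something with over 40 N, if the wrist force passes 120 N, or if a joint passes its speed limit or range.

## Working session

There is one attempt and no reset: what is moved stays moved. The work goes in short steps, each a Python script; the robot and the scene stay as the last script left them, time stands still between calls to the robot, and variables do not carry over. Pictures are saved under pics/ and viewed, on a budget of 10 in all, crops included, one or two more only if the job needs it, and the job is handed in when it is done.

```bash
mkdir -p pics; python3 - <<'E'
from workcell import bot, hand, kinematics, get_obs, vision
import cv2, numpy as np
for n in ("side","top"):
    r=vision.read_camera(n); cv2.imwrite(f"pics/{n}0.png",cv2.cvtColor(r["frame"],cv2.COLOR_RGB2BGR))
    np.savez(f"{n}0.npz",**{k:np.array(v) for k,v in r.items()})
    print(n,np.round(r["intrinsics"],1).tolist(),np.round(r["view"],4).tolist())
o=get_obs(); print({k:np.round(v,4).tolist() for k,v in o.items()}, bot.tcp_to_tips)
E
```

```text
side [[399.2, 0.0, 324.0], [0.0, 399.2, 203.1], [0.0, 0.0, 1.0]] [[0.8149, -0.5796, 0.0021, -0.4426], [-0.4249, -0.5998, -0.678, 0.3101], [0.3942, 0.5516, -0.7351, 0.7662], [0.0, 0.0, 0.0, 1.0]]
top [[366.9, 0.0, 322.5], [0.0, 366.9, 198.5], [0.0, 0.0, 1.0]] [[-0.1907, -0.9816, -0.0025, 0.0947], [-0.9593, 0.1869, -0.2119, 0.5568], [0.2084, -0.038, -0.9773, 0.843], [0.0, 0.0, 0.0, 1.0]]
{'time_s': 0.1, 'joint_pos': [1.1356, 0.3536, 1.6341, 0.0, 1.1552, -0.0024], 'joint_vel': [0.0002, -0.0017, -0.0011, -0.0009, 0.001, -0.0022], 'joint_efforts': [0.0014, -60.6365, -34.2821, 0.0002, 0.004, 0.0], 'position': [0.2619, 0.567, 0.2476], 'orientation': [0.6911, -0.1519, 0.1517, -0.6902], 'wrist_force': [-0.0644, -0.042, 0.2253], 'ft_torque': [-0.0192, -0.0087, -0.0243], 'gripper_width': 0.0857} 0.017
```

View pics/side0.png

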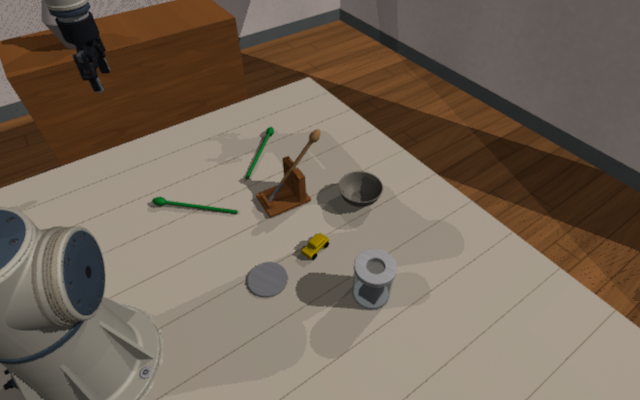

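View pics/top0.png

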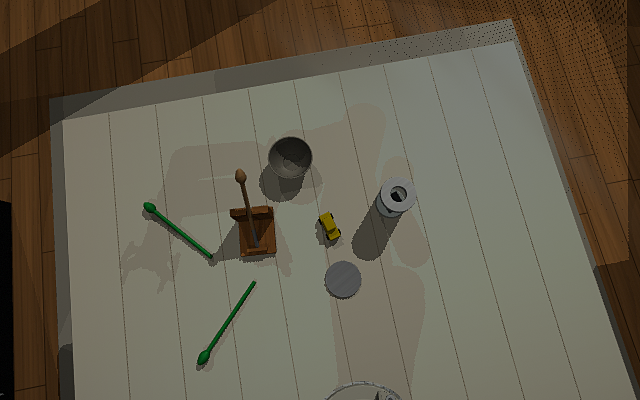

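The side view shows the wooden tulip with its bud at (316,134) and foot near (268,203), and the jar cap at (376,266). The top view shows the bud at (240,175), foot near (257,247), and the cap at (398,196). The green tulips are distractors. Next I'll triangulate and view a zoomed composite.

```bash
cat > h.py <<'E'
import numpy as np, cv2
from workcell import bot, hand, kinematics, get_obs, vision
def ray(r,uv):
    K,V=np.array(r["intrinsics"]),np.array(r["view"]); R,t=V[:3,:3],V[:3,3]
    d=R.T@np.linalg.solve(K,[uv[0],uv[1],1.]); return -R.T@t, d/np.linalg.norm(d)
def tri(rs,uvs):
    A=np.zeros((3,3));b=np.zeros(3); L=[ray(r,u) for r,u in zip(rs,uvs)]
    for c,d in L: P=np.eye(3)-np.outer(d,d);A+=P;b+=P@c
    x=np.linalg.solve(A,b); return x,[np.linalg.norm(np.cross(x-c,d)) for c,d in L]
def plane(r,uv,z):
    c,d=ray(r,uv); return c+d*(z-c[2])/d[2]
def proj(r,p):
    q=np.array(r["intrinsics"])@(np.array(r["view"])@np.append(p,1))[:3]; return q[:2]/q[2]
E
python3 - <<'E'
from h import *
S=np.load("side0.npz");T=np.load("top0.npz")
def crop(r,u,v,w,h):
    f=r["frame"][v:v+h,u:u+w]; f=cv2.cvtColor(f,cv2.COLOR_RGB2BGR); return cv2.resize(cv2.convertScaleAbs(f,alpha=1.3),(400,300),interpolation=cv2.INTER_CUBIC)
cv2.imwrite("pics/z1.png",np.vstack([np.hstack([crop(S,240,120,120,90),crop(T,200,162,120,90)]),np.hstack([crop(S,336,244,80,60),crop(T,358,170,80,60)])]))
print("bud",tri([S,T],[(316,134),(240,175)]),"foot",tri([S,T],[(268,203),(257,247)]),"cap",tri([S,T],[(376,266),(398,196)]))
E
```

```text
bud (array([0.62817827, 0.15665972, 0.17268179]), [np.float64(0.0018489695620635667), np.float64(0.001848969562063505)]) foot (array([0.48495051, 0.17258114, 0.00101593]), [np.float64(3.687411194682424e-05), np.float64(3.687411194692426e-05)]) cap (array([ 0.53127278, -0.18817062,  0.10420457]), [np.float64(0.004254224940427624), np.float64(0.004254224940427638)])
```

View pics/z1.png

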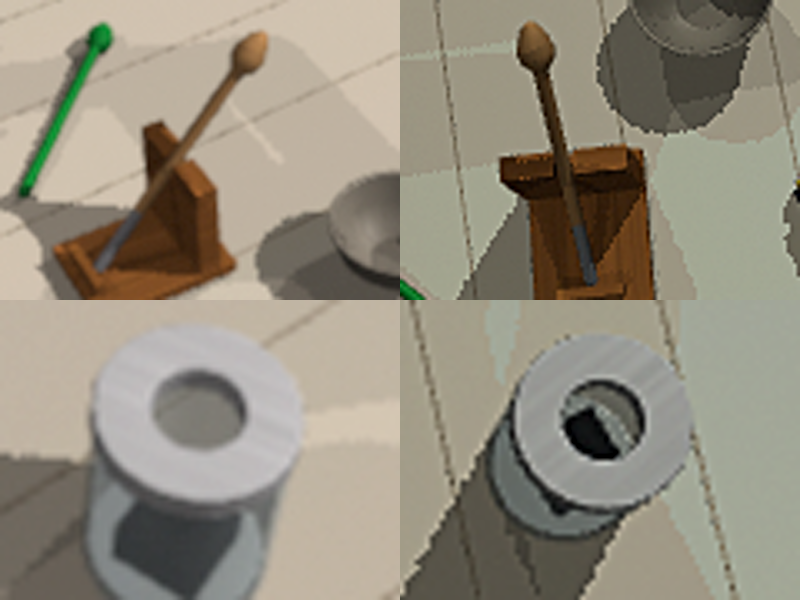

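The composite gives sharper points: side bud tip (318.6,130.2), stem/bud joint (310.8,141.9), foot (270,199.8), cap hole (375.8,265.8). In the top view these are (239,169), (242,183.6), (257.3,246) and (398.6,194.1). Part of the dark block shows through the opening.

```bash
python3 - <<'E'
from h import *
np.set_printoptions(precision=4,suppress=True)
S=np.load("side0.npz");T=np.load("top0.npz")
P={}
for n,a,b in [("tip",(318.6,130.2),(239,169.2)),("joint",(310.8,141.9),(242,183.6)),("foot",(270,199.8),(257.3,246)),("cap",(375.8,265.8),(398.6,194.1))]:
    x,e=tri([S,T],[a,b]); P[n]=x; print(n,x,e[0])
d=P["tip"]-P["foot"];L=np.linalg.norm(d);d/=L;print("len",L,"lean",np.degrees(np.arccos(d[2])),"az",np.degrees(np.arctan2(d[1],d[0])), np.linalg.norm(P["joint"]-P["foot"]))
print("grip",P["foot"]+.155*d, P["tip"]-.073*d)
# stem edge mid-line per row, wood colour, top + side
# cap: plane intersections at z .108
print(plane(S,(375.8,265.8),.108),plane(T,(398.6,194.1),.108))
# bookend board mid: brown mask
for r in (S,T):
    print(proj(r,P["foot"]+.155*d))
E
```

```text
tip [0.6373 0.156  0.1811] 0.00032721024827635415
joint [0.6137 0.1585 0.1538] 0.001752396068282687
foot [0.4877 0.1685 0.0145] 0.0021796100093237278
cap [ 0.5329 -0.189   0.1058] 0.001802186565173456
len 0.2242307639413363 lean 42.01133763774089 az -4.798754045447586 0.18811538316491497
grip [0.5911 0.1598 0.1297] [0.5886 0.1601 0.1269]
[ 0.5336 -0.1906  0.108 ] [ 0.5308 -0.1876  0.108 ]
[302.5047 152.8285]
[245.3472 195.1006]
```

Lean is 42.0°, the grip height 0.130 and the length 0.224, all as the text says. Cap height is 0.106 against 0.108. I'll check IK and get one enhanced crop of the jar.

```bash
cat >> h.py <<'E'
from scipy.spatial.transform import Rotation as Rn
GR=np.array([0.590,0.160,0.1285]); AZ0=np.radians(-4.8); JAR=np.array([0.532,-0.189,0.])
def ori(az,down,s=1):   # finger direction: azimuth az, `down` rad below horizontal; closing axis horizontal
    a=np.array([np.cos(az)*np.cos(down),np.sin(az)*np.cos(down),-np.sin(down)])
    h=s*np.array([-np.sin(az),np.cos(az),0]); return Rn.from_matrix(np.column_stack([np.cross(a,h),a,h]))
E
python3 - <<'E'
from h import *
np.set_printoptions(precision=2,suppress=True)
for s in (1,-1):
  for dn in (10,20,30):
    e=np.radians(dn); l=np.radians(42)
    for nm,p,az,d in [("pre",GR+[0,0,0],AZ0,e+l),("lift",GR+[0,0,.12],AZ0,e+l),("lift0",GR+[0,0,.15],AZ0,e),("jarhi",JAR+[0,0,.30],-.34,e),("jarlo",JAR+[0,0,.165],-.34,e),("jarlo0",JAR+[0,0,.165],0,e)]:
        R=ori(az,d,s); a=R.as_matrix()[:,1]
        back=-.08*a if nm=="pre" else 0*a
        print(s,dn,nm,[kinematics.solve_ik(p+.002*a+b,R.as_quat()) for b in (0*a,back)])
S=np.load("side0.npz");T=np.load("top0.npz")
def crop(r,u,v,w,h,g):
    f=cv2.cvtColor(r["frame"][v:v+h,u:u+w],cv2.COLOR_RGB2BGR); f=(255*np.clip(f/255.*1.2,0,1)**g).astype(np.uint8); return cv2.resize(f,(w*10,h*10),interpolation=cv2.INTER_CUBIC)
a=crop(S,352,274,40,36,.6); b=crop(T,376,178,40,40,.5)[:360]
cv2.imwrite("pics/z2.png",np.hstack([a,b]))
for z in (.006,.03): print(z,[(np.round(proj(r,JAR+[0,0,z]),1)) for r in (S,T)])
E
```

```text
1 10 pre [None, array([ 0.48,  0.18,  2.23, -1.17,  0.37,  0.04])]
1 10 lift [array([ 0.42,  0.14,  2.1 , -0.81,  0.42, -0.39]), array([ 0.42,  0.14,  2.1 , -0.81,  0.42, -0.39])]
1 10 lift0 [array([0.6 , 0.39, 2.4 , 3.89, 1.13, 1.33]), array([0.6 , 0.39, 2.4 , 3.89, 1.13, 1.33])]
1 10 jarhi [array([-0.35,  0.26,  2.56,  3.13,  1.07,  1.57]), array([-0.35,  0.26,  2.56,  3.13,  1.07,  1.57])]
1 10 jarlo [array([-0.35,  0.79,  2.56,  3.13,  1.6 ,  1.57]), array([-0.35,  0.79,  2.56,  3.13,  1.6 ,  1.57])]
1 10 jarlo0 [array([-0.73,  0.75,  2.48,  2.42,  1.47,  1.51]), array([-0.73,  0.75,  2.48,  2.42,  1.47,  1.51])]
1 20 pre [array([ 0.37,  0.35,  2.08, -0.68,  0.33, -0.51]), array([ 0.41,  0.18,  2.1 , -0.51,  0.47, -0.66])]
1 20 lift [array([ 0.37,  0.16,  1.99, -0.39,  0.58, -0.83]), array([ 0.37,  0.16,  1.99, -0.39,  0.58, -0.83])]
1 20 lift0 [array([0.57, 0.25, 2.36, 4.03, 0.83, 1.14]), array([0.57, 0.25, 2.36, 4.03, 0.83, 1.14])]
1 20 jarhi [array([-0.35,  0.08,  2.5 ,  3.13,  0.66,  1.58]), array([-0.35,  0.08,  2.5 ,  3.13,  0.66,  1.58])]
1 20 jarlo [array([-0.35,  0.57,  
[... 2243 characters left out ...]
.21,  0.67,  2.15])]
-1 30 lift [array([ 0.33,  0.21,  1.88, -0.18,  0.78,  2.09]), array([ 0.33,  0.21,  1.88, -0.18,  0.78,  2.09])]
-1 30 lift0 [array([ 0.53,  0.15,  2.29,  4.3 ,  0.58, -2.32]), array([ 0.53,  0.15,  2.29,  4.3 ,  0.58, -2.32])]
-1 30 jarhi [array([-0.35, -0.02,  2.41,  3.12,  0.29, -1.55]), array([-0.35, -0.02,  2.41,  3.12,  0.29, -1.55])]
-1 30 jarlo [array([-0.35,  0.39,  2.5 ,  3.13,  0.79, -1.57]), array([-0.35,  0.39,  2.5 ,  3.13,  0.79, -1.57])]
-1 30 jarlo0 [array([-0.65,  0.4 ,  2.44,  2.34,  0.82, -1.32]), array([-0.65,  0.4 ,  2.44,  2.34,  0.82, -1.32])]
0.006 [array([370.2, 292.1]), array([391.2, 202.3])]
0.03 [array([371.2, 286.3]), array([392.9, 200.4])]
```

View pics/z2.png

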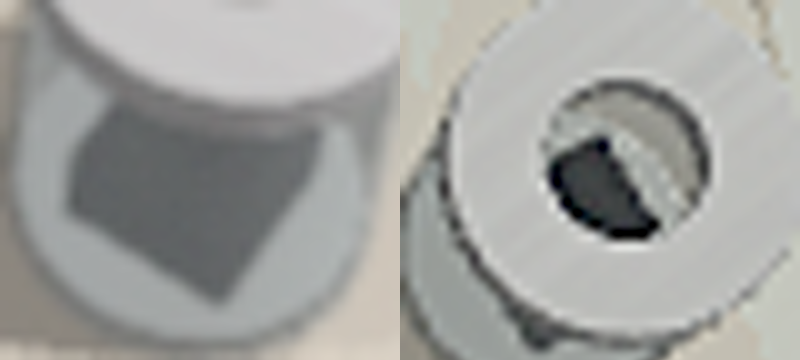

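The side crop shows the block through the glass, with its bottom corners near (374,304), (358.8,295) and (382.5,293). The top crop shows one top corner at (396.5,191.8). I'll estimate the block centre and grasp the tulip, approaching at 25° below the stem normal.

```bash
cat > grasp.py <<'E'
from h import *
np.set_printoptions(precision=4,suppress=True)
S=np.load("side0.npz");T=np.load("top0.npz")
A,B,C=[plane(S,((u-.5)/10+352,(v-.5)/10+274),.006) for u,v in [(220,303),(68,210),(305,190)]]
print("block",A,B,C,"AB",np.linalg.norm(A-B),"AC",np.linalg.norm(A-C),"ctr-jar",(B+C)/2-JAR)
print("topcorner",plane(T,(396.5,191.8),.03)," bottom opp corner",B+C-A)
E=np.radians(25); R=ori(AZ0,E+np.radians(42),1); a=R.as_matrix()[:,1]; q=R.as_quat()
tcp=GR+.002*a
bot.reach(tcp-.09*a,q)
bot.servo_line(tcp,velocity=.1)
print(get_obs()["time_s"],get_obs()["wrist_force"])
hand.move_gripper(0.0,60)
print(get_obs()["gripper_width"],get_obs()["wrist_force"])
bot.servo_line(tcp+[0,0,.12],velocity=.12)
o=get_obs();print(o["time_s"],o["gripper_width"],o["wrist_force"],o["joint_pos"])
for n,r in [(n,vision.read_camera(n)) for n in ("side","top")]: np.savez(n+"1.npz",**{k:np.array(v) for k,v in r.items()}); cv2.imwrite(f"pics/{n}1.png",r["frame"][...,::-1])
E
python3 grasp.py
```

```text
block [ 0.5197 -0.2161  0.006 ] [ 0.5073 -0.1801  0.006 ] [ 0.5523 -0.2061  0.006 ] AB 0.03805438080908367 AC 0.03408315422438441 ctr-jar [-0.0022 -0.0041  0.006 ]
topcorner [ 0.5522 -0.2033  0.03  ]  bottom opp corner [ 0.5399 -0.1701  0.006 ]
2.9667 [-0.3797 -0.5282  0.3081]
0.007971801838081192 [0.2555 0.2148 0.3545]
4.8083 0.007730147303638619 [ 0.4551 -0.0158 -0.3346] [ 0.3493  0.1814  1.9364 -0.2655  0.6749 -0.9592]
```

Block estimates: side view (0.532,-0.192), top view (0.527,-0.191), so the hole is about (-2.5,-2) mm off the jar axis. The stem is held. The upright pose needs the wrist flipped (j4 near π), so I'll do that high up with j5 = 0.

```bash
cat > flip.py <<'E'
from h import *
np.set_printoptions(precision=4,suppress=True)
bot.servo_line([.5,.14,.42],velocity=.2)
j=np.array(get_obs()["joint_pos"]); print(j)
j1=j.copy(); j1[4]=0.03; bot.goto_joints(j1); print(get_obs()["position"])
j2=j1.copy(); j2[3]=3.12; j2[5]=1.58; bot.goto_joints(j2); print(get_obs()["position"],get_obs()["time_s"])
E=np.radians(25); R=ori(-.34,E); a=R.as_matrix()[:,1]
hi=np.array([.5295,-.191,.33])+.002*a
q=kinematics.solve_ik(hi,R.as_quat()); print(q)
if q is not None and abs(q[3]-3.12)<.6:
    bot.goto_joints(q)
    bot.dwell(.3)
o=get_obs();print(o["time_s"],o["gripper_width"],o["wrist_force"],o["position"])
for n,r in [(n,vision.read_camera(n)) for n in ("side","top")]: np.savez(n+"2.npz",**{k:np.array(v) for k,v in r.items()}); cv2.imwrite(f"pics/{n}2.png",r["frame"][...,::-1])
f=lambda n,s:cv2.imread(f"pics/{n}2.png")[s]
cv2.imwrite("pics/c2.png",np.hstack([cv2.resize(f("side",np.s_[100:320,290:470]),None,fx=2.2,fy=2.2),cv2.resize(f("top",np.s_[80:300,300:480]),None,fx=2.2,fy=2.2)]))
E
python3 flip.py
```

```text
[ 0.3799 -0.1332  1.8677 -0.2022  1.0548 -1.0386]
[0.6711 0.2673 0.6547]
[0.6731 0.2706 0.6754] 10.0417
[-0.3585 -0.0604  2.4276  3.094   0.3604  1.6075]
12.4667 0.007947773738118528 [-0.4477 -0.7975 -1.1078] [ 0.5314 -0.1914  0.3293]
```

View pics/c2.png

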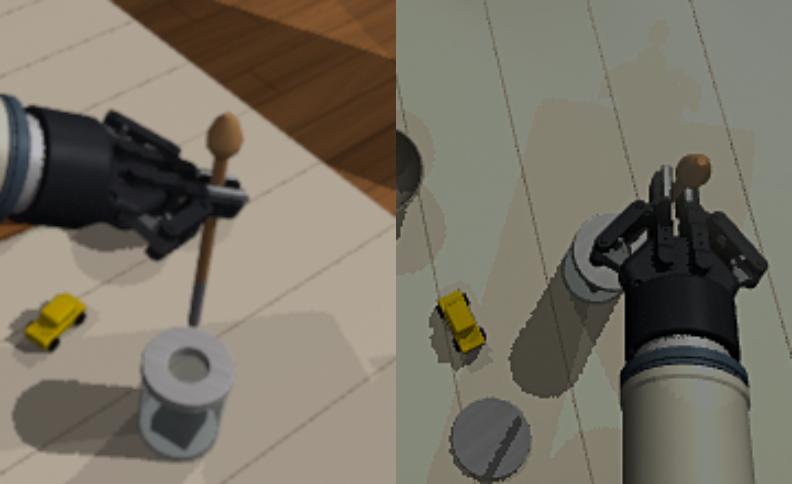

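The tulip is upright in the gripper over the jar: side bud tip (392.3,152.3), foot (378.6,247.7); top bud tip near (433.6,152). Comparing these with prediction.

```bash
python3 - <<'E'
from h import *
np.set_printoptions(precision=4,suppress=True)
S=np.load("side2.npz");T=np.load("top2.npz")
g=np.array([.5295,-.191,.3302])
for n,p in (("tip",g+[0,0,.073]),("foot",g-[0,0,.155])): print(n,[proj(r,p) for r in (S,T)])
f=S["frame"][160:255,340:420].astype(int)
# stem centre per row in side view: darker than table & inside window
gray=f.sum(2)
for v in range(206,250,4):
    row=S["frame"][v,360:400].astype(int); d=(row.sum(1)<430); u=np.nonzero(d)[0]+360
    if len(u): print(v,u.min(),u.max(),u.mean())
t,e=tri([S,T],[(392.3,152.3),(433.6,151.8)]); print("tip",t,e)
print("foot@.175",plane(S,(378.6,247.7),.175), "bud centre pred",proj(S,g+[0,0,.055]))
E
```

```text
tip [array([393.8836, 151.7485]), array([439.2049, 151.7564])]
foot [array([377.8053, 246.659 ]), array([406.5282, 187.4135])]
206 360 388 374.0
210 360 387 372.8333333333333
214 360 386 372.3125
218 360 385 373.6666666666667
222 360 384 374.6666666666667
226 378 384 381.0
230 377 383 380.0
234 377 382 379.5
238 376 382 379.0
242 375 381 378.0
246 375 399 382.75
tip [ 0.533  -0.1851  0.3964] [np.float64(2.428285492375726e-05), np.float64(2.4282854923808866e-05)]
foot@.175 [ 0.5293 -0.1936  0.175 ] bud centre pred [392.2801 161.2138]
```

Foot is within about 3 mm of prediction. Now I'll probe: lower through the cap and descend in small force-checked steps.

```bash
cat > probe.py <<'E'
from h import *
np.set_printoptions(precision=4,suppress=True)
R=ori(-.34,np.radians(25)); a=R.as_matrix()[:,1]; Q=R.as_quat()
def go(xy,z,v): bot.servo_line(np.array([*xy,z])+.002*a,Q,velocity=v)   # z: nominal grip height
def F(n=1): return np.mean([get_obs()["wrist_force"] for _ in range(n)],0)
def touch(xy,z0,zmin,step=.001,lim=3.,v=.02):
    """step down from z0 till force rises by lim or zmin is reached"""
    go(xy,z0,.05); bot.dwell(.15); f0=F(); z=z0
    while z>zmin:
        z-=step; go(xy,z,v); f=F()-f0
        if f[2]>lim: return z,f
    return z,F()-f0
E
python3 - <<'E'
from probe import *
xy=np.array([.5305,-.190])
go(xy,.33,.1); go(xy,.195,.08); t=get_obs()["time_s"]
z,f=touch(xy,.193,.180); o=get_obs()
print(z,f,o["position"]-.002*a,"t",t,o["time_s"],o["gripper_width"])
E
```

```text
0.18 [ 0.2542  0.7338 -0.7   ] [ 0.5305 -0.19    0.1799] t 14.65 18.3 0.008293609619641068
```

There is no contact 5 mm below the nominal block top, so the pin appears to be in the hole already. Continuing down.

```bash
python3 - <<'E'
from probe import *
xy=np.array([.5305,-.190]); f0=F(); z=.180
while z>.162:
    z-=.0015; go(xy,z,.03); f=F()-f0; print(round(z,4),f)
    if f[2]>4 or np.hypot(f[0],f[1])>6: break
o=get_obs(); print(o["time_s"],o["position"]-.002*a,o["gripper_width"])
for n,r in [(n,vision.read_camera(n)) for n in ("side","top")]: np.savez(n+"3.npz",**{k:np.array(v) for k,v in r.items()}); cv2.imwrite(f"pics/{n}3.png",r["frame"][...,::-1])
f=lambda n,s:cv2.imread(f"pics/{n}3.png")[s]
cv2.imwrite("pics/c3.png",np.hstack([cv2.resize(f("side",np.s_[160:320,320:440]),None,fx=3.4,fy=3.4),cv2.resize(f("top",np.s_[130:290,350:460]),None,fx=3.4,fy=3.4)]))
E
```

```text
0.1785 [ 0.0086  0.0934 -0.171 ]
0.177 [ 0.5043 -0.1084 -0.4067]
0.1755 [ 0.0512 -0.4199  0.1537]
0.174 [ 0.8816  0.4544 -0.2196]
0.1725 [ 0.0447 -0.14   -0.2407]
0.171 [ 0.8902  0.112  -0.6552]
0.1695 [ 1.3381 -0.127   0.4485]
0.168 [ 0.9261  0.183  -0.0484]
0.1665 [ 0.4309  0.5858 -0.5284]
0.165 [-0.981   0.2087  5.7685]
20.8 [ 0.5314 -0.1903  0.1663] 0.008206487117584408
```

View pics/c3.png

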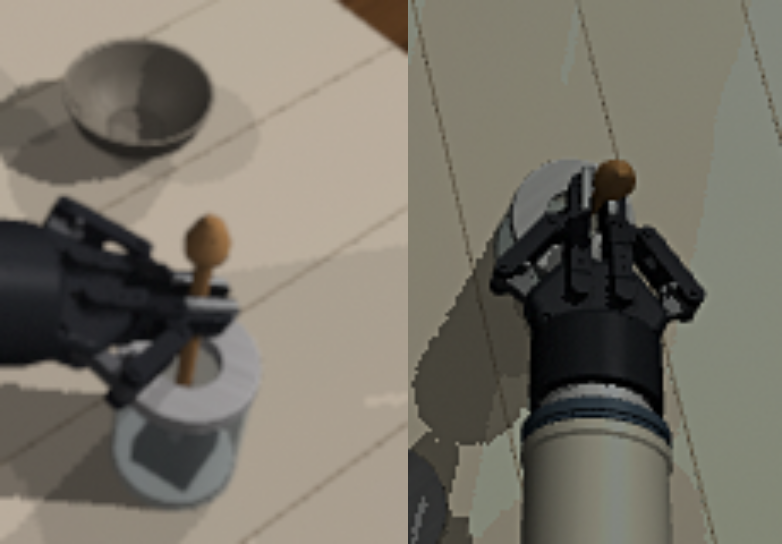

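The side view shows the stem through the opening, with the bud tip at about (381,223). Contact came at grip height 0.166 (hole bottom predicts 0.167), after 18 mm free travel below the block top. I'll confirm with a small lateral wiggle.

```bash
python3 - <<'E'
from probe import *
S=np.load("side3.npz")
print("tip pred",proj(S,[.5314,-.1903,.1663+.073]))
xy=np.array([.5312,-.1903]); go(xy,.1675,.03); bot.dwell(.2); f0=F(); print("f0",f0)
for d in ([.002,0],[-.002,0],[0,.002],[0,-.002],[0,0]):
    go(xy+d,.1675,.04); bot.dwell(.1); print(d,F()-f0)
go(xy,.1645,.02); o=get_obs(); print("down",F()-f0,o["position"]-.002*a,o["time_s"])
E
```

```text
tip pred [382.1029 223.8698]
f0 [ 0.1705 -0.8142 -0.6601]
[0.002, 0] [-0.7101  0.5641  0.1432]
[-0.002, 0] [1.2805 0.7453 0.6594]
[0, 0.002] [ 0.493  -0.3448  0.58  ]
[0, -0.002] [-0.1323  2.0943  0.1407]
[0, 0] [0.2822 0.4945 1.0471]
down [-0.0586  1.58    9.0691] [ 0.5324 -0.1907  0.1662] 23.4
```

The lateral forces oppose each move by 0.3–2 N and the stop repeats at 0.166, so the pin is captured and bottomed. Releasing now.

```bash
python3 - <<'E'
from probe import *
xy=np.array([.5312,-.1903]); go(xy,.1665,.03); bot.dwell(.3)
hand.move_gripper(0.06); bot.dwell(.3)
p=np.array(get_obs()["position"]); print(get_obs()["gripper_width"],F())
bot.servo_line(p-.14*a,Q,velocity=.1); bot.dwell(.5)
o=get_obs();print(o["time_s"],o["position"],o["wrist_force"])
for n,r in [(n,vision.read_camera(n)) for n in ("side","top")]: np.savez(n+"4.npz",**{k:np.array(v) for k,v in r.items()}); cv2.imwrite(f"pics/{n}4.png",r["frame"][...,::-1])
f=lambda n,s:cv2.imread(f"pics/{n}4.png")[s]
cv2.imwrite("pics/c4.png",np.hstack([cv2.resize(f("side",np.s_[110:320,230:430]),None,fx=2.4,fy=2.4),cv2.resize(f("top",np.s_[120:330,320:450]),None,fx=2.4,fy=2.4)]))
E
```

```text
0.059901869235061946 [-0.156   0.7193  0.1663]Traceback (most recent call last):
  File "<stdin>", line 5, in <module>
workcell.IKError: the arm cannot follow that straight line within its joint ranges
```

```bash
python3 - <<'E'
from probe import *
p=np.array(get_obs()["position"]); w=np.array([0,0,1.])
for d,u in ((.1,0),(.07,0),(.07,.03),(.055,0),(.055,.03),(.045,.03)):
    try: bot.servo_line(p-d*a+u*w,Q,velocity=.08); print("retreat",d,u); break
    except bot.IKError: pass
bot.dwell(.5)
o=get_obs();print(o["time_s"],o["position"],o["wrist_force"],o["joint_pos"])
for n,r in [(n,vision.read_camera(n)) for n in ("side","top")]: np.savez(n+"4.npz",**{k:np.array(v) for k,v in r.items()}); cv2.imwrite(f"pics/{n}4.png",r["frame"][...,::-1])
f=lambda n,s:cv2.imread(f"pics/{n}4.png")[s]
cv2.imwrite("pics/c4.png",np.hstack([cv2.resize(f("side",np.s_[110:320,230:430]),None,fx=2.4,fy=2.4),cv2.resize(f("top",np.s_[120:330,320:450]),None,fx=2.4,fy=2.4)]))
E
```

```text
retreat 0.07 0
26.3167 [ 0.4731 -0.1698  0.1952] [ 0.227  -0.2082 -0.2564] [-0.3581  0.3367  2.6473  3.1218  0.9768  1.5742]
```

View pics/c4.png

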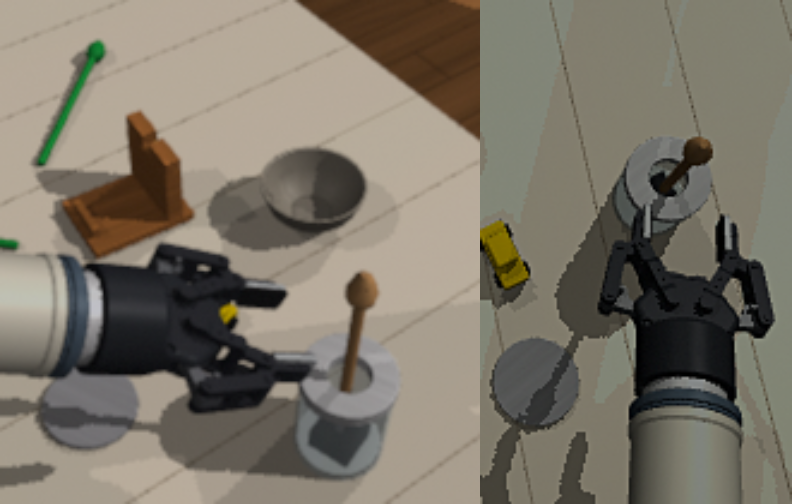

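The tulip stands in the jar, released, with the bud centre at side (380.4,231.3) and top (410.8,183.3). The jar and bystanders appear in place. One numeric check before handing in.

```bash
python3 - <<'E'
from h import *
np.set_printoptions(precision=4,suppress=True)
S=np.load("side4.npz");T=np.load("top4.npz")
b,e=tri([S,T],[(380.4,231.3),(410.8,183.3)]); h=np.linalg.norm((b-[.5305,-.1905,.012])[:2])
print("bud",b,e[0],"lean deg",np.degrees(np.arctan2(h,b[2]-.012)))
for n,r in (("side",S),("top",T)):   # bystanders' change since start
    d=np.abs(r["frame"].astype(int)-np.load(n+"0.npz")["frame"]).sum(2)>60
    y,x=np.nonzero(d); 
    for k,(u0,u1,v0,v1) in {"side":{"bookend":(255,312,160,215),"bowl":(338,384,172,212)},"top":{"bowl":(266,314,134,182),"coaster":(322,364,258,302),"car":(316,344,206,246)}}[n].items(): print(n,k,d[v0:v1,u0:u1].mean())
E
```

```text
bud [ 0.5287 -0.19    0.2196] 0.0014400364300984876 lean deg 0.520235777646564
side bookend 0.2076555023923445
side bowl 0.20923913043478262
top bowl 0.0
top coaster 0.15692640692640691
top car 0.0
```

Bud height is 0.220 (expected about 0.222 if seated) and the lean is under 1°. The top view shows the bowl and car unchanged. The coaster change is the arm's shadow, and the bookend change is the tulip being gone.

```bash
python3 -c "
from workcell import hand_in; hand_in()"
```

```text
the job is handed in; nothing more can be done
```

The wooden tulip is standing in the glass jar with its pin in the block's hole, and I handed the job in. The robot's clock read about 26 s at the last check.

I gripped the tulip on the bookend and turned it upright high above the table. The pin went into the hole on the first try, at the place I had measured in the images. I kept hold until it reached the bottom, then let go and backed the gripper away.

**Last checks:**
- **Seating:** the pin stopped twice with the grip 166 mm above the table; the hole's bottom predicts 167 mm. Small sideways moves were resisted by 0.3–2 N.
- **After release:** the bud's centre was at about 220 mm (about 222 mm expected) and the lean about 0.5°. The wrist force was near zero.
- **Bystanders:** the bowl and car are unchanged in the top view, and the jar looked in place by eye.

**Checks that disagreed or were less sure:**
- **Block position:** the two cameras differed by up to about 5 mm on where the block lies.
- **Tilt before insertion:** one rough reading gave about 2° of tilt, which the later check did not confirm.
- **Image changes:** the side view differed at the bookend and bowl, and the top view at the coaster. I put the bookend down to the tulip being gone and the coaster to the arm's shadow. I did not trace the bowl's change in the side view.
- **Retreat:** the first retreat line was out of the arm's reach, so I used a 70 mm one.

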